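# Fetch the doming block from among the setter's tools

## Task

On the wooden tool stand the square steel doming block is hemmed in by three tall things: the amber jar, the ring mandrel and the ball-handled punch. Clear all three onto the cork mat first, leaving the block where it is, then set the block down upright in the middle of the round leather pad, and only then put each of the three back upright on the very spot where it stood at the start. Set things down rather than drop them, tip nothing over, and leave the graver, the brush and the brass weight alone.

Things in the scene. Friction and masses are not known exactly. Their poses are not given: they have to be found in the camera images.
- stand: Fixed light-wood board 160 (x) x 190 (y) x 12 mm, dark strip 12 mm wide, 22 mm high along its far (+x) edge. Origin: centre of its underside; z up. A tall thing stands over each of its dark round marks (41 mm across, hidden by the feet) at (0,+55), (0,-55), (-55,0) mm, in any arrangement, to about 5 mm; the block stands at its centre. Yaw within 15 degrees of the world axes.
- mat: Fixed thin cork mat, 150 (x) x 200 (y) x 4 mm, flat on the bench, the side area for the things cleared away. Origin at the centre of its underside, top 4 mm above it, z up.
- pad: Fixed round work pad: light-wood disc 110 mm across, 10 mm high, topped by a brown leather disc 90 mm across, 4 mm thick. Origin at the centre of its underside; leather top 14 mm above it.
- block: Loose square steel doming block, 40 x 40 x 36 mm high, about 0.42 kg, dark round dimples on the top and on the two faces that look along its x. Origin at the centre of its underside, z up, sides along its x and y.
- jar: Loose closed amber glass jar with a black cap, round, 45 mm across, 88 mm tall, about 0.16 kg, solid to the touch. Origin at the centre of its underside. The glass is straight from 5 to 55 mm height; the cap, 41 mm across, takes the top 16 mm.
- mandrel: Loose upright ring mandrel: wooden foot 46 mm across, 16 mm high, carrying a tapered steel cone 27 mm across at the foot and 17 mm across at the top, 112 mm above the foot's underside; about 0.2 kg. Origin at the centre of its underside.
- punch: Loose upright punch: brass foot 46 mm across, 14 mm high, brass stem 16 mm across, and a turned wooden ball handle 44 mm across whose widest, straight band lies at 77 to 87 mm height; 103 mm tall, about 0.22 kg. Origin at the centre of its underside.
- graver: Bystander: small graver lying on the bench near the robot, mushroom-shaped wooden handle 32 mm thick and 55 mm long, with a thin steel blade, 110 mm long in all. Origin on the bench under its middle. Not to be moved.
- brush: Bystander: hand brush lying on the bench beyond the work. Origin on the bench under it, handle to its -x. Not to be moved.
- weight: Bystander: small brass weight with a knob, 40 mm across, 55 mm high, standing beyond the work. Origin at the centre of its underside. Not to be moved.

How it is judged (in metres and radians):
On the way, in this order (a step that is already met when the one before it is completed fails the run):
1. the jar, the mandrel and the punch all stand released on the cork mat, while the block has not been moved (x of jar in the frame of mat between -0.075 and 0.075 m and y of jar in the frame of mat between -0.1 and 0.1 m and z of each of jar, mandrel, punch in the frame of mat below 0.009 m and linear speed of each of jar, mandrel, punch below 0.02 m/s and angular speed of each of jar, mandrel, punch below 0.3 rad/s and angle between each of jar, mandrel, punch's own z axis and vertical below 0.1 rad and contact force between each of jar, mandrel, punch and the fingers below 0.05 N and x of mandrel in the frame of mat between -0.075 and 0.075 m and y of mandrel in the frame of mat between -0.1 and 0.1 m and x of punch in the frame of mat between -0.075 and 0.075 m and y of punch in the frame of mat between -0.1 and 0.1 m and distance of block from where it was at the start of the episode below 0.02 m), for 0.1 s.
2. the doming block stands released in the middle of the leather pad while the three tall things are still on the mat (horizontal distance between block and pad below 0.014 m and z of block in the frame of pad between 0.01 and 0.019 m and linear speed of each of block, jar, mandrel, punch below 0.02 m/s and angular speed of each of block, jar, mandrel, punch below 0.3 rad/s and angle between each of block, jar, mandrel, punch's own z axis and vertical below 0.1 rad and contact force between each of block, jar, mandrel, punch and the fingers below 0.05 N and x of jar in the frame of mat between -0.075 and 0.075 m and y of jar in the frame of mat between -0.1 and 0.1 m and z of each of jar, mandrel, punch in the frame of mat below 0.009 m and x of mandrel in the frame of mat between -0.075 and 0.075 m and y of mandrel in the frame of mat between -0.1 and 0.1 m and x of punch in the frame of mat between -0.075 and 0.075 m and y of punch in the frame of mat between -0.1 and 0.1 m), for 0.1 s.
At the end, for the whole second after the job is handed in: The doming block stands upright on the leather pad, its centre within 14 mm of the pad's centre; the jar, the mandrel and the punch each stand upright within 15 mm of where they stood at the start; all are released and at rest (horizontal distance between block and pad below 0.014 m and z of block in the frame of pad between 0.01 and 0.019 m and linear speed of each of block, jar, mandrel, punch below 0.02 m/s and angular speed of each of block, jar, mandrel, punch below 0.3 rad/s and angle between each of block, jar, mandrel, punch's own z axis and vertical below 0.1 rad and contact force between each of block, jar, mandrel, punch and the fingers below 0.05 N and distance of each of jar, mandrel, punch from where it was at the start of the episode below 0.015 m); the robot touches nothing.
It fails at once if a task thing is tipped over (more than 40 degrees) (angle between any of jar, mandrel, punch, block's own z axis and vertical above 0.7 rad).
It fails at once if a task thing is dropped (in free fall, faster than 0.6 m/s) ((linear speed of jar above 0.6 m/s and contact force between jar and anything else below 0.01 N and contact force between jar and the fingers below 0.01 N) or (linear speed of mandrel above 0.6 m/s and contact force between mandrel and anything else below 0.01 N and contact force between mandrel and the fingers below 0.01 N) or (linear speed of punch above 0.6 m/s and contact force between punch and anything else below 0.01 N and contact force between punch and the fingers below 0.01 N) or (linear speed of block above 0.6 m/s and contact force between block and anything else below 0.01 N and contact force between block and the fingers below 0.01 N)).
It fails at once if the graver, the brush or the weight is moved more than 20 mm (distance of any of graver, brush, weight from where it was at the start of the episode above 0.02 m).
It also fails if it takes over 147 s, if anything falls off the work surface, if the arm or the gripper's body presses on something with over 40 N, if the wrist force passes 120 N, or if a joint passes its speed limit or range.

## Robot

A 7-joint arm with a two-finger parallel gripper is mounted at the origin on the work surface. World frame = base frame: x ahead of the robot, y to its left, z up, the work surface at z = 0. Lengths are in m, angles in degrees, forces in N, time in s.
With the tool pointing down it reaches from about 0.4 to 0.925 m from the base axis. Payload 4.1 kg.
Tool frame: the origin (TCP) lies between the finger pads; the fingertips stand 22 mm ahead of it and the grasp point (between the pads) lies 3 mm ahead of it; z points along the fingers, y is the direction in which the jaws open and shut (so a half turn about z gives the same grasp; the last joint's range is limited). The gripper opens to 85 mm and grips with 20 to 120 N. Pads are 22 mm wide; open, the fingers measure 114 mm over their backs; the gripper's body (76 mm by 85 mm) begins 54 mm behind the grasp point. The pads swing forward as they close: fully open they stand 13 mm farther back than shut.
Start: joints at [-5.672, 22.827, 2.584, 88.041, -1.071, 69.15, -2.905], TCP at [0.65, 0, 0.253] pointing down, gripper open.
Joint ranges: [-161.44, 161.44], [-28.35, 127.94], [-78.24, 83.42], [0, 140.83], [-78.03, 258.03], [13.02, 114.36], [-168.23, 168.23]. Speed limits (degrees/s): [147.25, 147.25, 180, 180, 180, 180, 180].

## Interface

Orientations are given as [roll, pitch, yaw] about the fixed x, y, z axes, in that order (R = Rz(yaw) Ry(pitch) Rx(roll)).
In Python, from plant import sense, imaging, arm gives the robot as it stands.
- The arm moves only by the tool play_rows, never from a script. Its argument "motion" is a list of rows, each a list of 5 numbers: the shift along the tool's x, y, z in m, then the turn about the tool's z in rad, then the finger opening in m, from 0 to 0.0854. A call has 1 to 8 rows; each row is the pose to reach, as a shift and turn from the pose measured when the call began, along the tool's axes at that moment; what a row does not reach only later rows make up. A row lasts 1/12 s, in which the tool goes at most 41.7 mm and 7.16 degrees, less where a joint would pass 70% of its speed; a pose out of reach is approached as far as the arm can. A call with a gripper value outside its range is refused whole. The fingers move at their own pace and stop on an object; the grip force is fixed at half the most. Time passes only in rows, so rows that repeat a pose let the fingers close. It gives the time, the measured TCP pose, the force and the opening at its end, in the units of the state.
- sense(): the state, without advancing time (a new reading comes with each control period).
- imaging.get_image(name): name is "scene" or "side" or "wrist"; returns the picture (384x512x3 uint8, blue, green, red); there is no depth.
- imaging.calibration(name): a dict with "fx", "fy", "cx", "cy" (pixels), "D" ([k1, k2, p1, p2, k3] as OpenCV has them; the pictures are not rectified), "xyz" and "attitude" of the camera in the world; the wrist camera has in their place "mount" (4x4, takes a point from camera to tool coordinates, whose origin is the TCP and whose axes are the flange's). Camera axes: x right, y down, z forward; pixel columns grow to the right and rows downward; lengths in m; the calibration is good to about 2 mm. A picture is of the moment at which its call begins: read the wrist's pose just before it. calibration takes no time and is no camera call.
- arm.job_done(): hands the job in, once; it reports no verdict.
The state is a dict: "clock": time; "joint_pos": joint angles; "joint_vel": joint speeds; "tau": joint torques, N m; "tcp_pos": TCP position; "tcp_rot": TCP orientation; "contact_force": force on the tool from outside, world axes, zero at the start; "torque": the same for the moment, N m; "grip_width": finger opening in m.
Only numpy, scipy, OpenCV 4.12 (cv2) and the standard library are available. Lean on these libraries where they do the work, as an engineer would, in place of code of your own. Each camera call takes 0.05 s, during which the arm holds its last target. There are 200 camera calls.

## Working session

There is one attempt and no reset: what is moved stays moved. The work goes in short steps, Python scripts to look and compute and a tool call to move; the robot and the scene stay as the last step left them, time stands still between calls to the robot, and variables do not carry over. Pictures are saved under pics/ and viewed, about 12 in all and at most 16, crops included, and the job is handed in when it is done.

Besides the shell and the picture viewer there is one more tool, called after "Request:" as name([rows], argument=value, ...), one row to a line, values as JSON. play_rows: Moves the arm, as the interface text tells. Its arguments: {"type":"object","properties":{"motion":{"type":"array","items":{"type":"array","items":{"type":"number"}}}},"required":["motion"]}

```bash
mkdir -p pics; ls; python3 - <<'E'
from plant import sense, imaging, arm
import cv2
s=sense(); print(s)
for n in("scene","side","wrist"):
    print(n,imaging.calibration(n)); cv2.imwrite(f"pics/{n}0.png",imaging.get_image(n))
E
```

```text
pics
{'clock': 0.0, 'joint_pos': array([-5.67328639, 22.87029792,  2.58122717, 88.11528737, -1.07255584,
       69.14937165, -2.90352052]), 'joint_vel': array([-0.02209543, -0.02932536,  0.08413806, -0.02014171, -0.07957666,
       -0.075419  ,  0.07342886]), 'tau': array([-9.65094187e-04, -4.75129580e+01,  1.36406265e+00, -2.54227209e+01,
        1.14684159e-02,  9.53188282e-03,  3.56541250e-05]), 'tcp_pos': array([6.49402199e-01, 3.08961359e-05, 2.52273407e-01]), 'tcp_rot': array([-1.79889436e+02,  6.93756206e-03,  9.00074849e+01]), 'contact_force': array([-0.04544416, -0.25456505, -0.52549825]), 'torque': array([-0.03027092, -0.00226536, -0.01463061]), 'grip_width': 0.08559733693208305}
scene {'fx': 402.5117092089269, 'fy': 402.5117092089269, 'cx': 252.4914838086731, 'cy': 193.1172784228239, 'D': array([0.01567263, 0.        , 0.        , 0.        , 0.        ]), 'xyz': array([1.29876939, 0.25551208, 0.75398913]), 'attitude': array([-133.1788824 ,    1.11451899,  109.21932951])}
side {'fx': 469.51693890967204, 'fy': 469.51693890967204, 'cx': 258.1770082682113, 'cy': 192.57693676887706, 'D': array([-0.01875436,  0.        ,  0.        ,  0.        ,  0.        ]), 'xyz': array([0.17626361, 0.53738888, 0.75267474]), 'attitude': array([-138.30927787,    0.8813083 , -144.96931758])}
wrist {'fx': 280.5456903865598, 'fy': 280.5456903865598, 'cx': 254.92452840246497, 'cy': 189.1820998100444, 'D': array([-0.0123284,  0.       ,  0.       ,  0.       ,  0.       ]), 'mount': array([[-7.77319578e-04, -9.46562567e-01, -3.22519306e-01,
         8.25534078e-02],
       [ 9.99999520e-01, -9.28318110e-04,  3.14374883e-04,
        -8.85754170e-05],
       [-5.96976009e-04, -3.22518907e-01,  9.46562834e-01,
        -1.19867050e-01],
       [ 0.00000000e+00,  0.00000000e+00,  0.00000000e+00,
         1.00000000e+00]])}
```

View images.

View pics/scene0.png

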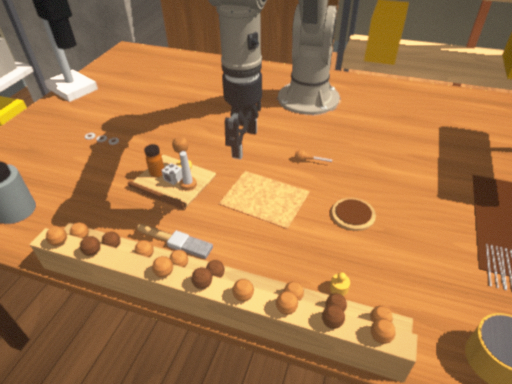

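View pics/side0.png

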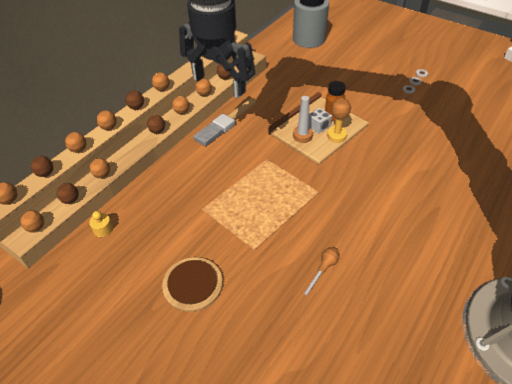

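View pics/wrist0.png

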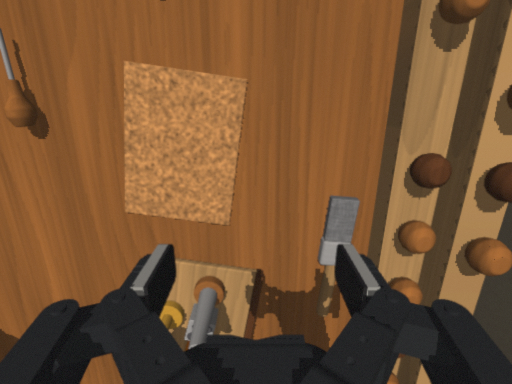

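```bash
cat > h.py <<'E'
from plant import sense, imaging, arm
import numpy as np, cv2
from scipy.spatial.transform import Rotation as Ro
def rot(a): return Ro.from_euler('xyz',a,degrees=True).as_matrix()
def shot(name,save=None):
    s=sense(); im=imaging.get_image(name); c=imaging.calibration(name)
    K=np.array([[c['fx'],0,c['cx']],[0,c['fy'],c['cy']],[0,0,1]])
    if name=='wrist':
        T=np.eye(4);T[:3,:3]=rot(s['tcp_rot']);T[:3,3]=s['tcp_pos'];T=T@c['mount'];R,t=T[:3,:3],T[:3,3]
    else: R,t=rot(c['attitude']),np.array(c['xyz'])
    if save: cv2.imwrite(save,im)
    return im,(K,np.array(c['D']),R,t)
def ray(cam,px):
    K,D,R,t=cam
    u=cv2.undistortPoints(np.array(px,float).reshape(-1,1,2),K,D).reshape(-1,2)
    d=np.c_[u,np.ones(len(u))]@R.T
    return t,d
def onz(cam,px,z):
    t,d=ray(cam,px); return t+d*((z-t[2])/d[:,2])[:,None]
def proj(cam,P):
    K,D,R,t=cam
    return cv2.projectPoints((np.atleast_2d(P)-t)@R,np.zeros(3),np.zeros(3),K,D)[0].reshape(-1,2)
def tri(c1,p1,c2,p2):
    A=0;b=0
    for c,p in((c1,p1),(c2,p2)):
        t,d=ray(c,[p]);d=d[0]/np.linalg.norm(d[0]);M=np.eye(3)-np.outer(d,d);A=A+M;b=b+M@t
    return np.linalg.solve(A,b)
E
python3 - <<'E'
from h import *
np.set_printoptions(precision=4,suppress=True)
si,cs=shot('side'); sc,cc=shot('scene'); wr,cw=shot('wrist')
print('mat side',onz(cs,[(205,207),(267,163),(317,192),(257,243)],.004))
print('mat scene',onz(cc,[(245,173),(309,190),(292,224),(221,198)],.004))
print('mat wrist',onz(cw,[(124,62),(246,78),(230,224),(125,212)],.004))
def pad(im,cam,roi):
    x0,y0,x1,y1=roi;h=im[y0:y1,x0:x1];m=(h.max(2)<75).astype(np.uint8)
    n,l,st,ce=cv2.connectedComponentsWithStats(m);i=1+np.argmax(st[1:,4])
    c=max(cv2.findContours((l==i).astype(np.uint8),0,1)[0],key=cv2.contourArea)
    P=onz(cam,c.reshape(-1,2)+[x0,y0],.014)[:,:2];(x,y),r=cv2.minEnclosingCircle(P.astype(np.float32))
    return x,y,r
print('pad',pad(si,cs,(155,250,230,315)),pad(sc,cc,(325,190,380,235)))
print('ball',tri(cs,(342,107),cc,(180,145)),'cap top',tri(cs,(337,86),cc,(152,149)),'mand top',tri(cs,(305,99),cc,(183,154)))
print('stand side',onz(cs,[(319,160),(368,126),(270,126)],.012))
a=cv2.resize(si[70:170,250:380],None,fx=5,fy=5,interpolation=2); cv2.imwrite('pics/sidez.png',a)
E
```

```text
mat side [[ 0.637   0.0932  0.004 ]
 [ 0.6034 -0.0867  0.004 ]
 [ 0.4657 -0.0741  0.004 ]
 [ 0.4948  0.107   0.004 ]]
mat scene [[ 0.4755 -0.0698  0.004 ]
 [ 0.4891  0.1215  0.004 ]
 [ 0.625   0.1102  0.004 ]
 [ 0.5932 -0.0958  0.004 ]]
mat wrist [[ 0.4915  0.1194  0.004 ]
 [ 0.6388  0.1009  0.004 ]
 [ 0.6134 -0.0964  0.004 ]
 [ 0.4635 -0.0775  0.004 ]]Traceback (most recent call last):
  File "<stdin>", line 13, in <module>
  File "<stdin>", line 9, in pad
    return _wrapfunc(a, 'argmax', axis=axis, out=out, **kwds)
    return bound(*args, **kwds)
ValueError: attempt to get argmax of an empty sequence
```

```bash

python3 - <<'E'
from h import *
np.set_printoptions(precision=4,suppress=True)
si,cs=shot('side'); sc,cc=shot('scene')
print(si[283,193],si[255,193],sc[213,353])
def pad(im,cam,roi):
    x0,y0,x1,y1=roi;h=im[y0:y1,x0:x1];m=(h[...,1]<50).astype(np.uint8)
    n,l,st,ce=cv2.connectedComponentsWithStats(m)
    if n<2: return None
    i=1+np.argmax(st[1:,4])
    c=max(cv2.findContours((l==i).astype(np.uint8),0,1)[0],key=cv2.contourArea)
    P=onz(cam,c.reshape(-1,2)+[x0,y0],.014)[:,:2];(x,y),r=cv2.minEnclosingCircle(P.astype(np.float32))
    return x,y,r
print('pad',pad(si,cs,(165,258,222,308)),pad(sc,cc,(325,190,380,235)))
print('ball',tri(cs,(342,107),cc,(180,145)),'cap top',tri(cs,(337,86),cc,(152,149)),'mand top',tri(cs,(305,99),cc,(183,154)))
print('stand side',onz(cs,[(319,160),(368,126),(270,126)],.012))
a=cv2.resize(si[70:170,250:380],None,fx=5,fy=5,interpolation=2); cv2.imwrite('pics/sidez.png',a)
E
```

```text
[26 53 97] [ 65 123 197] [ 36  75 130]
pad (0.5002618432044983, 0.264166921377182, 0.00450952397659421) None
ball [ 0.513  -0.2474  0.0935] cap top [ 0.5583 -0.308   0.097 ] mand top [ 0.5801 -0.199   0.1202]
stand side [[ 0.5076 -0.1535  0.012 ]
 [ 0.4689 -0.3211  0.012 ]
 [ 0.6644 -0.1889  0.012 ]]
```

View pics/sidez.png

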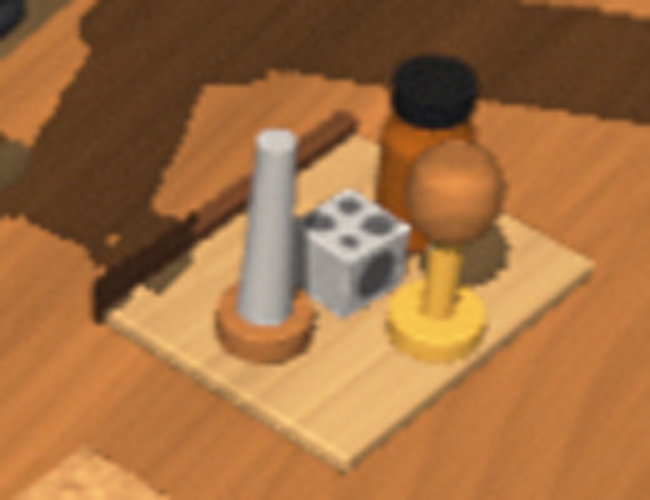

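Request:
play_rows([
  [-0.03,-0.015,-0.01,0,0.085],
  [-0.065,-0.03,-0.02,0,0.085],
  [-0.1,-0.045,-0.03,0,0.085],
  [-0.13,-0.06,-0.04,0,0.085],
  [-0.16,-0.075,-0.05,0,0.085],
  [-0.18,-0.085,-0.05,0,0.085],
  [-0.185,-0.085,-0.05,0,0.085],
  [-0.185,-0.085,-0.05,0,0.085],
])

```text
clock: 1.07
tcp_pos: [0.5642, -0.1874, 0.3036]
tcp_rot: [180.0, 0.0, 89.7]
contact_force: [-0.2, 0.2, -0.3]
grip_width: 0.0853
```

```bash

python3 - <<'E'
from h import *
np.set_printoptions(precision=4,suppress=True)
s=sense();print(s['tcp_pos'],s['tcp_rot'])
wr,cw=shot('wrist','pics/w1.png'); cv2.imwrite('pics/w1z.png',cv2.resize(wr[40:330,100:460],None,fx=2.2,fy=2,interpolation=2)[:600,:800])
si,cs=shot('side'); sc,cc=shot('scene')
def pad(im,cam,roi,T):
    x0,y0,x1,y1=roi;m=(im[y0:y1,x0:x1,1]<T).astype(np.uint8)
    n,l,st,ce=cv2.connectedComponentsWithStats(m);i=1+np.argmax(st[1:,4])
    c=max(cv2.findContours((l==i).astype(np.uint8),0,1)[0],key=cv2.contourArea)
    P=onz(cam,c.reshape(-1,2)+[x0,y0],.014)[:,:2];(x,y),r=cv2.minEnclosingCircle(P.astype(np.float32))
    return x,y,r
print('pad',pad(si,cs,(160,255,226,312),85),pad(sc,cc,(325,190,380,235),110))
E
```

```text
[ 0.5642 -0.1874  0.3036] [179.9771   0.0459  89.7439]
pad (0.5400711297988892, 0.2478868067264557, 0.0459737665951252) (0.5444770455360413, 0.2478242814540863, 0.044836945831775665)
```

View pics/w1.png

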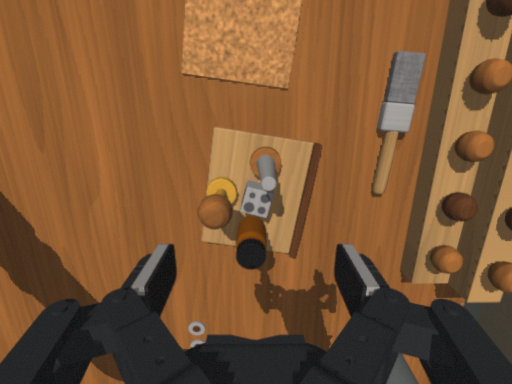

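```bash

python3 - <<'E'
from h import *
np.set_printoptions(precision=4,suppress=True)
wr,cw=shot('wrist')
print('mandtop',onz(cw,[(268.5,183.5)],.124),'foot',onz(cw,[(265.5,162)],.028))
print('jar',onz(cw,[(251,255)],.1),'ball',onz(cw,[(214.5,211)],.094),'block',onz(cw,[(257,201)],.048))
print('foot punch',onz(cw,[(222,191)],.026))
c=onz(cw,[(216,128),(203,241),(291,254)],.012);print('stand c',c);print(onz(cw,[(322,144)],.022))
# masks
hsv=cv2.cvtColor(wr,cv2.COLOR_BGR2HSV)
cap=(wr.max(2)<45).astype(np.uint8); cap[:, :230]=0;cap[:,275:]=0;cap[:235]=0;cap[275:]=0
cn=max(cv2.findContours(cap,0,1)[0],key=cv2.contourArea);print('cap',cv2.minEnclosingCircle(cn),cv2.fitEllipse(cn))
cv2.imwrite('pics/w2.png',cv2.resize(wr[115:285,185:335],None,fx=4,fy=3.5,interpolation=2)[:600])
E
```

```text
mandtop [[ 0.5809 -0.1949  0.124 ]] foot [[ 0.5809 -0.1929  0.028 ]]
jar [[ 0.5608 -0.3016  0.1   ]] ball [[ 0.5144 -0.2412  0.094 ]] block [[ 0.5688 -0.2453  0.048 ]]
foot punch [[ 0.5165 -0.2378  0.026 ]]
stand c [[ 0.5095 -0.1467  0.012 ]
 [ 0.4803 -0.3301  0.012 ]
 [ 0.6266 -0.3544  0.012 ]]
[[ 0.6617 -0.1677  0.022 ]]
cap ((249.3488311767578, 257.2383728027344), 15.141434669494629) ((249.18251037597656, 257.2706604003906), (28.474889755249023, 29.018508911132812), 175.96826171875)
```

View pics/w2.png

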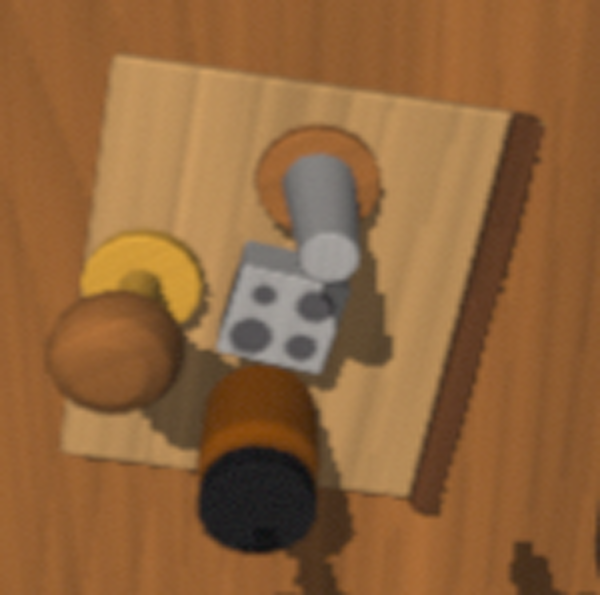

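```bash

python3 - <<'E'
from h import *
np.set_printoptions(precision=4,suppress=True)
wr,cw=shot('wrist')
f=lambda p:[(185+x/4,115+y/3.5) for x,y in p]
for n,p,z in (('mtop',(329,258),.124),('mfoot',(319,184),.028),('cap',(258,500),.1),('ball',(114,351),.094),('pfoot',(143,289),.026),('block',(285,317),.048)): print(n,onz(cw,f([p]),z))
b=onz(cw,f([(252,262),(347,285),(323,375),(217,347)]),.048);print(b,b.mean(0))
d=np.roll(b,-1,0)-b;print(np.degrees(np.arctan2(d[:,1],d[:,0])),np.linalg.norm(d,axis=1))
s=onz(cw,f([(113,55),(62,453),(410,497),(510,112)]),.012);print('stand',s)
d=np.roll(s,-1,0)-s;print(np.degrees(np.arctan2(d[:,1],d[:,0])),np.linalg.norm(d,axis=1))
u,v=(s[1]-s[0]),(s[2]-s[1]);u=u/np.linalg.norm(u);
e=np.array([-u[1],u[0],0])
# centre: mid of left edge +80 along +x stand
c=(s[0]+s[1])/2+e*.08;print('centre',c,e,[c+a for a in (-u*.055,u*.055,-e*.055)])
E
```

```text
mtop [[ 0.5796 -0.2009  0.124 ]]
mfoot [[ 0.58  -0.201  0.028]]
cap [[ 0.5588 -0.3058  0.1   ]]
ball [[ 0.5129 -0.2471  0.094 ]]
pfoot [[ 0.5143 -0.2483  0.026 ]]
block [[ 0.5678 -0.2522  0.048 ]]
[[ 0.556  -0.2283  0.048 ]
 [ 0.5898 -0.2381  0.048 ]
 [ 0.5818 -0.2784  0.048 ]
 [ 0.5431 -0.2657  0.048 ]] [ 0.5677 -0.2526  0.048 ]
[ -16.1775 -101.1341  161.8587   70.9246] [0.0351 0.041  0.0408 0.0395]
stand [[ 0.5054 -0.1505  0.012 ]
 [ 0.4759 -0.3365  0.012 ]
 [ 0.6211 -0.3601  0.012 ]
 [ 0.6504 -0.1737  0.012 ]]
[-99.0182  -9.2182  81.0571 170.895 ] [0.1883 0.1471 0.1886 0.1469]
centre [ 0.5696 -0.256   0.012 ] [ 0.9876 -0.1567  0.    ] [array([ 0.5783, -0.2017,  0.012 ]), array([ 0.561 , -0.3103,  0.012 ]), array([ 0.5153, -0.2474,  0.012 ])]
```

Request:
play_rows([
  [-0.005,0.005,0.02,0,0.085],
  [-0.01,0.01,0.05,0,0.085],
  [-0.0135,0.016,0.08,0,0.085],
  [-0.0135,0.016,0.105,0,0.085],
  [-0.0135,0.016,0.13,0,0.085],
  [-0.0135,0.016,0.143,0,0.085],
  [-0.0135,0.016,0.143,0,0.085],
  [-0.0135,0.016,0.143,0,0.085],
])

```text
clock: 1.98
tcp_pos: [0.5819, -0.1947, 0.159]
tcp_rot: [-179.9, -0.1, 90.3]
contact_force: [0.3, -0.3, -0.0]
grip_width: 0.0853
```

```bash

python3 - <<'E'
from h import *
s=sense();print(s['tcp_pos'],s['tcp_rot'])
wr,cw=shot('wrist','pics/w3.png')
E
```

```text
[ 0.58187394 -0.19472932  0.1590279 ] [-1.79876290e+02 -1.00398792e-01  9.03071556e+01]
```

View pics/w3.png

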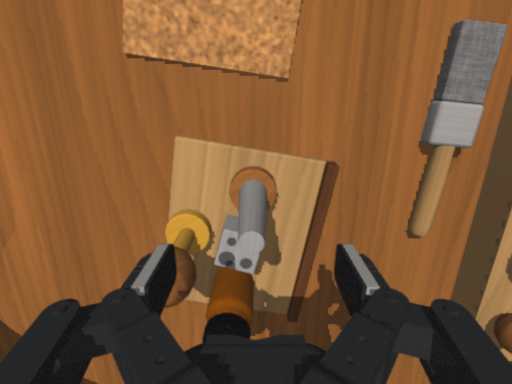

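Request:
play_rows([
  [-0.006,-0.002,0,0,0.085],
  [-0.006,-0.002,0,0,0.085],
  [-0.006,-0.002,0,0,0.085],
])

```text
clock: 2.28
tcp_pos: [0.5812, -0.2022, 0.1617]
tcp_rot: [179.8, -0.0, 90.2]
contact_force: [0.5, -1.1, -0.3]
grip_width: 0.0846
```

```bash

python3 - <<'E'
from h import *
np.set_printoptions(precision=4,suppress=True)
for i in range(2):
  wr,cw=shot('wrist'); s=sense();print(s['tcp_pos'],s['tcp_rot'],s['clock'])
print(proj(cw,[(.58,-.201,.124),(.58,-.201,.028)]))
print(proj(cw,[(.58,-.201,.109)]),onz(cw,[(252,242)],.124))
E
```

```text
[ 0.5811 -0.2018  0.1614] [179.8754  -0.0259  90.246 ] 2.3333
[ 0.581  -0.2016  0.1611] [179.9005  -0.0383  90.2617] 2.3833
[[253.1319 231.8646]
 [253.4635 184.6997]]
[[253.2045 221.5163]] [[ 0.5793 -0.2082  0.124 ]]
```

Request:
play_rows([
  [0,-0.001,0.025,0,0.085],
  [0,-0.001,0.05,0,0.085],
  [0,-0.001,0.07,0,0.085],
  [0,-0.001,0.073,0,0.085],
  [0,-0.001,0.073,0,0.085],
  [0,-0.001,0.073,0,0.085],
])

```text
clock: 2.88
tcp_pos: [0.5809, -0.2017, 0.0891]
tcp_rot: [179.8, -0.0, 90.3]
contact_force: [0.7, 0.3, 0.2]
grip_width: 0.085
```

Request:
play_rows([
  [0,0,0,0,0.06],
  [0,0,0,0,0.04],
  [0,0,0,0,0.02],
  [0,0,0,0,0.005],
  [0,0,0,0,0.005],
  [0,0,0,0,0.005],
  [0,0,0,0,0.005],
  [0,0,0,0,0.005],
])

```text
clock: 3.55
tcp_pos: [0.5806, -0.2019, 0.0896]
tcp_rot: [179.8, -0.0, 90.3]
contact_force: [-3.1, 0.3, 5.9]
grip_width: 0.0193
```

Request:
play_rows([
  [0,0,-0.003,0,0.005],
  [0,0,-0.015,0,0.005],
  [0,0,-0.035,0,0.005],
  [0,0,-0.055,0,0.005],
  [0,0,-0.075,0,0.005],
  [0,0,-0.09,0,0.005],
  [0,0,-0.1,0,0.005],
  [0,0,-0.1,0,0.005],
])

```text
clock: 4.22
tcp_pos: [0.5819, -0.2024, 0.1925]
tcp_rot: [179.6, 0.1, 90.2]
contact_force: [-0.0, 0.5, -2.0]
grip_width: 0.02
```

Request:
play_rows([
  [0.01,0,0,0,0.005],
  [0.03,0.003,0,0,0.005],
  [0.06,0.006,0,0,0.005],
  [0.09,0.01,0,0,0.005],
  [0.12,0.013,0,0,0.005],
  [0.15,0.016,0,0,0.005],
  [0.18,0.019,0,0,0.005],
  [0.21,0.02,0,0,0.005],
])

```text
clock: 4.88
tcp_pos: [0.6001, 0.0102, 0.191]
tcp_rot: [179.7, 0.0, 90.3]
contact_force: [0.7, 0.3, -0.8]
grip_width: 0.0196
```

Request:
play_rows([
  [0.03,0,0,0,0.005],
  [0.05,0,0.01,0,0.005],
  [0.06,0,0.03,0,0.005],
  [0.06,0,0.05,0,0.005],
  [0.06,0,0.07,0,0.005],
  [0.06,0,0.085,0,0.005],
  [0.06,0,0.09,0,0.005],
  [0.06,0,0.09,0,0.005],
])

```text
clock: 5.55
tcp_pos: [0.5981, 0.0706, 0.0983]
tcp_rot: [180.0, 0.1, 90.3]
contact_force: [-0.5, -0.9, -1.8]
grip_width: 0.0201
```

Request:
play_rows([
  [0,0,0.004,0,0.005],
  [0,0,0.008,0,0.005],
  [0,0,0.012,0,0.005],
  [0,0,0.015,0,0.005],
  [0,0,0.017,0,0.005],
  [0,0,0.017,0,0.005],
  [0,0,0.017,0,0.005],
])

```text
clock: 6.13
tcp_pos: [0.5985, 0.0706, 0.0818]
tcp_rot: [179.9, 0.1, 90.3]
contact_force: [-0.0, -0.0, -0.6]
grip_width: 0.0199
```

Request:
play_rows([
  [0,0,0.001,0,0.005],
  [0,0,0.001,0,0.005],
  [0,0,0.001,0,0.025],
  [0,0,0.001,0,0.035],
  [0,0,0.001,0,0.06],
  [0,0,0.001,0,0.085],
  [0,0,0.001,0,0.085],
  [0,0,0.001,0,0.085],
])

```text
clock: 6.8
tcp_pos: [0.5985, 0.0706, 0.0806]
tcp_rot: [179.9, 0.1, 90.3]
contact_force: [0.7, 0.7, -0.7]
grip_width: 0.0811
```

Request:
play_rows([
  [0,0,-0.02,0,0.085],
  [0,0,-0.05,0,0.085],
  [0,0,-0.08,0,0.085],
  [-0.02,-0.01,-0.1,0,0.085],
  [-0.05,-0.02,-0.1,0,0.085],
  [-0.09,-0.03,-0.1,0,0.085],
  [-0.13,-0.04,-0.1,0,0.085],
  [-0.17,-0.05,-0.1,0,0.085],
])

```text
clock: 7.47
tcp_pos: [0.5488, -0.1009, 0.1812]
tcp_rot: [179.9, 0.1, 90.4]
contact_force: [1.0, 0.1, -0.0]
grip_width: 0.085
```

Request:
play_rows([
  [-0.03,-0.006,0,0,0.085],
  [-0.06,-0.012,0,0,0.085],
  [-0.09,-0.02,0,0,0.085],
  [-0.12,-0.03,0,0,0.085],
  [-0.14,-0.036,0,0,0.085],
  [-0.1465,-0.036,0,0,0.085],
  [-0.1465,-0.036,0,0,0.085],
  [-0.1465,-0.036,0,0,0.085],
])

```text
clock: 8.13
tcp_pos: [0.5144, -0.2465, 0.1812]
tcp_rot: [179.9, 0.0, 90.4]
contact_force: [-0.3, 0.6, -0.7]
grip_width: 0.0847
```

```bash

python3 - <<'E'
from h import *
np.set_printoptions(precision=4,suppress=True)
wr,cw=shot('wrist','pics/w4.png'); s=sense();print(s['tcp_pos'],s['tcp_rot'],s['clock'])
print(proj(cw,[(.5135,-.2475,.094),(.5135,-.2475,.026),(.559,-.306,.1),(.568,-.2523,.048)]))
E
```

```text
[ 0.5147 -0.2456  0.1811] [179.8751  -0.0106  90.5298] 8.1833
[[253.6036 204.6045]
 [253.7099 179.7261]
 [307.1734 271.9261]
 [310.6236 191.5336]]
```

View pics/w4.png

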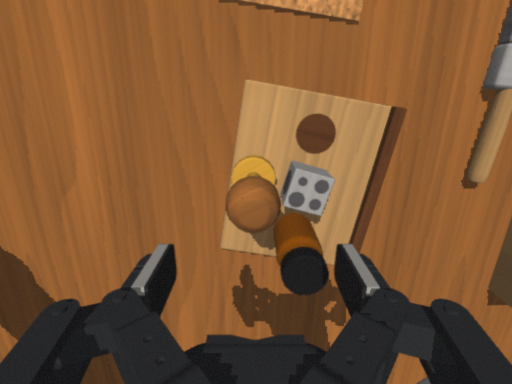

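Request:
play_rows([
  [-0.0015,-0.001,0.02,0,0.085],
  [-0.0015,-0.001,0.045,0,0.085],
  [-0.0015,-0.001,0.07,0,0.085],
  [-0.0015,-0.001,0.084,0,0.085],
  [-0.0015,-0.001,0.084,0,0.085],
  [-0.0015,-0.001,0.084,0,0.085],
])

```text
clock: 8.68
tcp_pos: [0.5143, -0.2451, 0.0966]
tcp_rot: [179.9, -0.1, 90.7]
contact_force: [-0.0, 0.4, 0.3]
grip_width: 0.0849
```

Request:
play_rows([
  [0,0,0,0,0.065],
  [0,0,0,0,0.05],
  [0,0,0,0,0.035],
  [0,0,0,0,0.03],
  [0,0,0,0,0.03],
  [0,0,0,0,0.03],
  [0,0,0,0,0.03],
])

```text
clock: 9.27
tcp_pos: [0.515, -0.2455, 0.0982]
tcp_rot: [179.8, -0.1, 90.7]
contact_force: [-1.2, 0.5, 6.9]
grip_width: 0.0421
```

Request:
play_rows([
  [0,0,-0.003,0,0.03],
  [0,0,-0.015,0,0.03],
  [0,0,-0.035,0,0.03],
  [0,0,-0.055,0,0.03],
  [0,0,-0.075,0,0.03],
  [0,0,-0.09,0,0.03],
  [0,0,-0.1,0,0.03],
  [0,0,-0.1,0,0.03],
])

```text
clock: 9.93
tcp_pos: [0.5159, -0.2462, 0.2009]
tcp_rot: [179.6, 0.0, 90.7]
contact_force: [-0.3, -0.6, -2.9]
grip_width: 0.0421
```

Request:
play_rows([
  [0.01,0,0,0,0.03],
  [0.03,0,0,0,0.03],
  [0.06,0,0,0,0.03],
  [0.09,0,0,0,0.03],
  [0.12,0,0,0,0.03],
  [0.15,0,0,0,0.03],
  [0.18,0,0,0,0.03],
  [0.21,0,0,0,0.03],
])

```text
clock: 10.6
tcp_pos: [0.512, -0.034, 0.1995]
tcp_rot: [179.7, 0.0, 90.7]
contact_force: [-0.3, 0.7, -1.9]
grip_width: 0.0418
```

Request:
play_rows([
  [0.03,0,0,0,0.03],
  [0.05,0,0.01,0,0.03],
  [0.053,0,0.03,0,0.03],
  [0.053,0,0.05,0,0.03],
  [0.053,0,0.07,0,0.03],
  [0.053,0,0.085,0,0.03],
  [0.053,0,0.09,0,0.03],
  [0.053,0,0.09,0,0.03],
])

```text
clock: 11.27
tcp_pos: [0.5095, 0.0194, 0.1073]
tcp_rot: [-180.0, 0.0, 90.7]
contact_force: [0.5, 0.9, -1.8]
grip_width: 0.0417
```

Target z ≈ 0.0902 minus a hair: down 0.0175.

Request:
play_rows([
  [0,0,0.004,0,0.03],
  [0,0,0.008,0,0.03],
  [0,0,0.012,0,0.03],
  [0,0,0.015,0,0.03],
  [0,0,0.0175,0,0.03],
  [0,0,0.0175,0,0.03],
  [0,0,0.0175,0,0.03],
])

```text
clock: 11.85
tcp_pos: [0.5098, 0.0194, 0.0903]
tcp_rot: [-180.0, 0.0, 90.7]
contact_force: [-1.6, 0.4, 1.1]
grip_width: 0.042
```

Request:
play_rows([
  [0,0,0.0005,0,0.03],
  [0,0,0.0005,0,0.03],
  [0,0,0.0005,0,0.045],
  [0,0,0.0005,0,0.055],
  [0,0,0.0005,0,0.07],
  [0,0,0.0005,0,0.085],
  [0,0,0.0005,0,0.085],
  [0,0,0.0005,0,0.085],
])

```text
clock: 12.52
tcp_pos: [0.5099, 0.0194, 0.0898]
tcp_rot: [180.0, 0.0, 90.7]
contact_force: [-0.3, -0.2, -0.5]
grip_width: 0.085
```

Request:
play_rows([
  [0,0,-0.02,0,0.085],
  [0,0,-0.05,0,0.085],
  [0,0,-0.08,0,0.085],
  [-0.02,0.01,-0.1,0,0.085],
  [-0.05,0.02,-0.1,0,0.085],
  [-0.09,0.03,-0.1,0,0.085],
  [-0.13,0.04,-0.1,0,0.085],
  [-0.17,0.045,-0.1,0,0.085],
])

```text
clock: 13.18
tcp_pos: [0.5582, -0.1513, 0.1903]
tcp_rot: [179.9, 0.0, 90.8]
contact_force: [0.3, 1.0, -0.6]
grip_width: 0.0851
```

Request:
play_rows([
  [-0.03,0,0,0.01,0.085],
  [-0.06,0,0,0.013,0.085],
  [-0.09,-0.001,0,0.013,0.085],
  [-0.12,-0.002,0,0.013,0.085],
  [-0.145,-0.002,0,0.013,0.085],
  [-0.155,-0.002,0,0.013,0.085],
  [-0.155,-0.002,0,0.013,0.085],
  [-0.155,-0.002,0,0.013,0.085],
])

```text
clock: 13.85
tcp_pos: [0.5585, -0.3052, 0.1901]
tcp_rot: [179.9, -0.0, 90.1]
contact_force: [0.1, 0.7, -0.4]
grip_width: 0.0855
```

```bash

python3 - <<'E'
from h import *
np.set_printoptions(precision=4,suppress=True)
wr,cw=shot('wrist','pics/w5.png'); s=sense();print(s['tcp_pos'],s['tcp_rot'],s['clock'])
print(proj(cw,[(.559,-.306,.1),(.559+.0205,-.306,.1),(.568,-.2523,.048)]))
m=(wr.max(2)<40).astype(np.uint8);m[:150]=0;m[240:]=0;m[:,:200]=0;m[:,310:]=0
for c in cv2.findContours(m,0,1)[0]:
    if cv2.contourArea(c)>100:
        (x,y),r=cv2.minEnclosingCircle(c);print(x,y,r,onz(cw,[(x,y)],.1))
E
```

```text
[ 0.5589 -0.3039  0.1901] [179.8969  -0.072   90.1868] 13.9
[[255.4256 203.1093]
 [280.9053 203.0941]
 [265.0504 127.8199]]
254.23321533203125 204.45936584472656 24.366130828857422 [[ 0.558  -0.3072  0.1   ]]
```

View pics/w5.png

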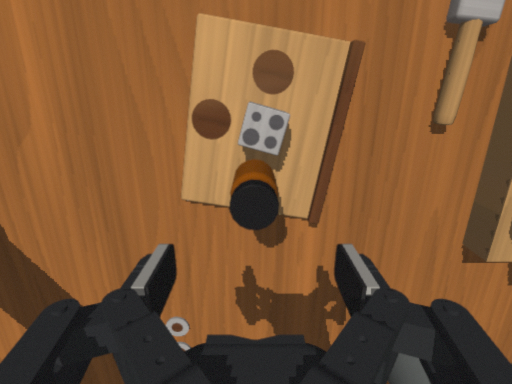

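Request:
play_rows([
  [-0.0025,-0.001,0.02,0,0.085],
  [-0.0025,-0.001,0.045,0,0.085],
  [-0.0025,-0.001,0.07,0,0.085],
  [-0.0025,-0.001,0.095,0,0.085],
  [-0.0025,-0.001,0.12,0,0.085],
  [-0.0025,-0.001,0.13,0,0.085],
  [-0.0025,-0.001,0.13,0,0.085],
  [-0.0025,-0.001,0.13,0,0.085],
])

```text
clock: 14.57
tcp_pos: [0.5588, -0.3048, 0.0605]
tcp_rot: [179.9, -0.1, 90.3]
contact_force: [0.1, -0.2, 0.7]
grip_width: 0.0848
```

Request:
play_rows([
  [0,0,0,0,0.065],
  [0,0,0,0,0.05],
  [0,0,0,0,0.035],
  [0,0,0,0,0.03],
  [0,0,0,0,0.03],
  [0,0,0,0,0.03],
  [0,0,0,0,0.03],
])

```text
clock: 15.15
tcp_pos: [0.5595, -0.3053, 0.0623]
tcp_rot: [179.8, -0.1, 90.3]
contact_force: [-1.3, 1.3, 5.6]
grip_width: 0.0433
```

Request:
play_rows([
  [0,0,-0.003,0,0.03],
  [0,0,-0.015,0,0.03],
  [0,0,-0.035,0,0.03],
  [0,0,-0.055,0,0.03],
  [0,0,-0.075,0,0.03],
  [0,0,-0.09,0,0.03],
  [0,0,-0.1,0,0.03],
  [0,0,-0.1,0,0.03],
])

```text
clock: 15.82
tcp_pos: [0.5606, -0.3064, 0.1656]
tcp_rot: [179.5, 0.1, 90.3]
contact_force: [-0.1, -0.8, -1.3]
grip_width: 0.0435
```

Request:
play_rows([
  [0.01,0,0,0,0.03],
  [0.03,0.003,0,0,0.03],
  [0.06,0.007,0,0,0.03],
  [0.09,0.01,0,0,0.03],
  [0.12,0.014,0,0,0.03],
  [0.15,0.018,0,0,0.03],
  [0.18,0.022,0,0,0.03],
  [0.21,0.023,0,0,0.03],
])

```text
clock: 16.48
tcp_pos: [0.5819, -0.0936, 0.1643]
tcp_rot: [179.6, 0.0, 90.3]
contact_force: [0.8, 0.2, -1.5]
grip_width: 0.0434
```

Request:
play_rows([
  [0.025,0,0,0,0.03],
  [0.035,0,0.01,0,0.03],
  [0.035,0,0.03,0,0.03],
  [0.035,0,0.05,0,0.03],
  [0.035,0,0.07,0,0.03],
  [0.035,0,0.085,0,0.03],
  [0.035,0,0.09,0,0.03],
  [0.035,0,0.09,0,0.03],
])

```text
clock: 17.15
tcp_pos: [0.5802, -0.0586, 0.0719]
tcp_rot: [179.9, 0.0, 90.3]
contact_force: [-0.1, -0.1, -0.8]
grip_width: 0.0431
```

Request:
play_rows([
  [0,0,0.004,0,0.03],
  [0,0,0.008,0,0.03],
  [0,0,0.012,0,0.03],
  [0,0,0.015,0,0.03],
  [0,0,0.018,0,0.03],
  [0,0,0.018,0,0.03],
  [0,0,0.018,0,0.03],
])

```text
clock: 17.73
tcp_pos: [0.5806, -0.0587, 0.0543]
tcp_rot: [179.9, 0.0, 90.3]
contact_force: [-0.2, 0.1, 0.8]
grip_width: 0.0434
```

Request:
play_rows([
  [0,0,0,0,0.03],
  [0,0,0,0,0.045],
  [0,0,0,0,0.055],
  [0,0,0,0,0.07],
  [0,0,0,0,0.085],
  [0,0,0,0,0.085],
  [0,0,0,0,0.085],
])

```text
clock: 18.32
tcp_pos: [0.5807, -0.0587, 0.0543]
tcp_rot: [179.9, 0.0, 90.3]
contact_force: [-0.7, -0.6, -0.3]
grip_width: 0.0851
```

Request:
play_rows([
  [0,0,-0.02,0,0.085],
  [0,0,-0.05,0,0.085],
  [0,0,-0.08,0,0.085],
  [0,0,-0.11,0,0.085],
  [-0.02,0,-0.13,0,0.085],
  [-0.05,0,-0.13,0,0.085],
  [-0.09,0,-0.13,0,0.085],
  [-0.12,-0.01,-0.13,0,0.085],
])

```text
clock: 18.98
tcp_pos: [0.5724, -0.1812, 0.1853]
tcp_rot: [179.7, 0.1, 90.3]
contact_force: [-0.1, -1.8, 0.1]
grip_width: 0.0852
```

```bash

python3 - <<'E'
from h import *
np.set_printoptions(precision=4,suppress=True)
wr,cw=shot('wrist','pics/w6.png'); s=sense();print(s['tcp_pos'],s['tcp_rot'],s['clock'])
sd,cs=shot('side');cv2.imwrite('pics/s6.png',cv2.resize(np.hstack([wr[:,120:400],sd[60:260,200:380].repeat(2,0).repeat(2,1)[:384]]),None,fx=1.2,fy=1.2))
print(proj(cw,[(.568,-.2523,.048)]))
E
```

```text
[ 0.5678 -0.19    0.1849] [179.9028   0.4403  89.712 ] 19.0333
[[249.6207 248.6555]]
```

View pics/s6.png

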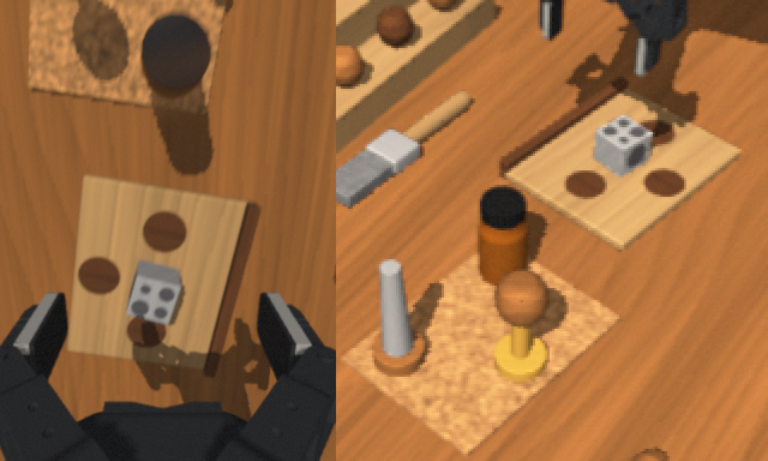

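```bash

python3 - <<'E'
from h import *
np.set_printoptions(precision=4,suppress=True)
w5=cv2.imread('pics/w5.png'); wr,cw=shot('wrist')
K,D,_,_=cw; c=imaging.calibration('wrist')
T=np.eye(4);T[:3,:3]=rot([179.8969,-.072,90.1868]);T[:3,3]=[.5589,-.3039,.1901];T=T@c['mount'];c5=(K,D,T[:3,:3],T[:3,3])
s=sense();print(s['tcp_pos'],s['tcp_rot'])
for im,cam,roi in((w5,c5,(230,90,300,165)),(wr,cw,(215,190,300,290))):
    x0,y0,x1,y1=roi;h=cv2.cvtColor(im,cv2.COLOR_BGR2HSV)[y0:y1,x0:x1]
    for V in (120,145,160):
        m=((h[...,1]<40)&(h[...,2]>V)).astype(np.uint8);m=cv2.morphologyEx(m,cv2.MORPH_CLOSE,np.ones((9,9)))
        q=max(cv2.findContours(m,0,1)[0],key=cv2.contourArea).reshape(-1,2)+[x0,y0]
        P=onz(cam,q,.048)[:,:2];print(V,cv2.minAreaRect((P*1000).astype(np.float32)))
E
```

```text
[ 0.5694 -0.1829  0.1843] [179.8937   0.1125  89.8992]
120 ((566.611572265625, -251.68441772460938), (39.751548767089844, 38.96294021606445), 74.15164184570312)
145 ((566.5870971679688, -251.36695861816406), (39.158748626708984, 38.651161193847656), 74.77033233642578)
160 ((566.231689453125, -251.28790283203125), (37.536590576171875, 37.412391662597656), 74.41508483886719)
120 ((567.18212890625, -245.55120849609375), (53.00228500366211, 40.28460693359375), 74.37013244628906)
145 ((566.0536499023438, -251.90977478027344), (39.00035858154297, 37.690818786621094), 74.32891082763672)
160 ((565.8343505859375, -251.58737182617188), (37.01613235473633, 35.606651306152344), 74.24223327636719)
```

Request:
play_rows([
  [-0.01,0,0,-0.1,0.085],
  [-0.02,0,0,-0.2,0.085],
  [-0.03,0,0,-0.3,0.085],
  [-0.04,0,0,-0.4,0.085],
  [-0.05,-0.001,0,-0.5,0.085],
  [-0.06,-0.002,0,-0.6,0.085],
  [-0.069,-0.0025,0,-0.7,0.085],
  [-0.069,-0.0025,0,-0.8,0.085],
])

```text
clock: 19.8
tcp_pos: [0.5667, -0.2528, 0.1843]
tcp_rot: [-180.0, 0.2, 136.0]
contact_force: [-0.1, -0.3, -0.2]
grip_width: 0.0853
```

Request:
play_rows([
  [0,0,0,-0.1,0.085],
  [0,0,0,-0.2,0.085],
  [0,0,0,-0.3,0.085],
  [0,0,0,-0.4,0.085],
  [0,0,0,-0.5,0.085],
  [0,0,0,-0.5,0.085],
  [0,0,0,-0.5,0.085],
])

```text
clock: 20.38
tcp_pos: [0.5671, -0.2516, 0.1842]
tcp_rot: [-179.9, 0.1, 164.6]
contact_force: [-0.9, 0.5, 0.3]
grip_width: 0.0851
```

```bash

python3 - <<'E'
from h import *
np.set_printoptions(precision=4,suppress=True)
imaging.get_image('wrist')
wr,cw=shot('wrist','pics/w7.png'); s=sense();print(s['tcp_pos'],s['tcp_rot'],s['joint_pos'])
x,y=proj(cw,[(.567,-.2517,.048)])[0].astype(int);print(x,y)
x0,y0=x-40,y-40;h=cv2.cvtColor(wr,cv2.COLOR_BGR2HSV)[y0:y+40,x0:x+40]
m=((h[...,1]<40)&(h[...,2]>145)).astype(np.uint8);m=cv2.morphologyEx(m,cv2.MORPH_CLOSE,np.ones((9,9)))
q=max(cv2.findContours(m,0,1)[0],key=cv2.contourArea).reshape(-1,2)+[x0,y0]
P=onz(cw,q,.048)[:,:2];print(cv2.minAreaRect((P*1000).astype(np.float32)))
E
```

```text
[ 0.5669 -0.2521  0.1842] [-179.8971    0.1236  164.5546] [24.3138 23.0963 -5.6651 96.705   2.6669 60.1965 92.3336]
255 184
((565.9303588867188, -253.3601837158203), (38.124794006347656, 37.24456024169922), 74.528564453125)
```

View pics/w7.png

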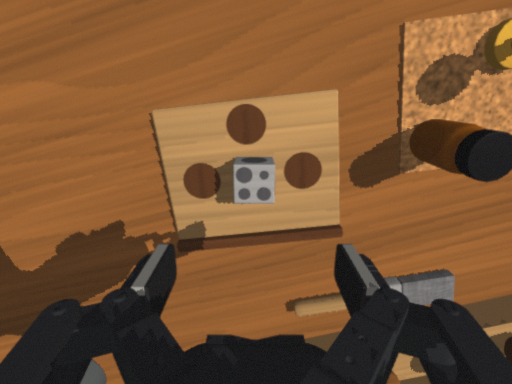

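Request:
play_rows([
  [0,0,0.02,0,0.085],
  [0,0,0.045,0,0.085],
  [0,0,0.07,0,0.085],
  [0,0,0.095,0,0.085],
  [0,0,0.12,0,0.085],
  [0,0,0.135,0,0.085],
  [0,0,0.142,0,0.085],
  [0,0,0.142,0,0.085],
])

```text
clock: 21.15
tcp_pos: [0.566, -0.2517, 0.0404]
tcp_rot: [-179.9, -0.1, 164.5]
contact_force: [-0.4, 1.1, 0.5]
grip_width: 0.0847
```

Request:
play_rows([
  [0,0,0,0,0.065],
  [0,0,0,0,0.05],
  [0,0,0,0,0.035],
  [0,0,0,0,0.03],
  [0,0,0,0,0.03],
  [0,0,0,0,0.03],
  [0,0,0,0,0.03],
])

```text
clock: 21.73
tcp_pos: [0.5672, -0.2524, 0.042]
tcp_rot: [-179.9, 0.1, 164.5]
contact_force: [-0.9, -1.2, 7.4]
grip_width: 0.0392
```

Request:
play_rows([
  [0,0,-0.003,0,0.03],
  [0,0,-0.015,0,0.03],
  [0,0,-0.035,0,0.03],
  [0,0,-0.06,0,0.03],
  [0,0,-0.085,0,0.03],
  [0,0,-0.11,0,0.03],
  [0,0,-0.13,0,0.03],
  [0,0,-0.15,0,0.03],
])

```text
clock: 22.4
tcp_pos: [0.5663, -0.2516, 0.1933]
tcp_rot: [-179.9, 0.0, 164.5]
contact_force: [0.6, -0.2, -4.6]
grip_width: 0.039
```

Request:
play_rows([
  [0.003,0.01,0,0,0.03],
  [0.01,0.03,0,0,0.03],
  [0.02,0.06,0,0,0.03],
  [0.03,0.09,0,0,0.03],
  [0.041,0.125,0,0,0.03],
  [0.053,0.16,0,0,0.03],
  [0.064,0.195,0,0,0.03],
  [0.076,0.23,0,0,0.03],
])

```text
clock: 23.07
tcp_pos: [0.5525, -0.0071, 0.1914]
tcp_rot: [-179.9, -0.1, 164.5]
contact_force: [1.5, 0.7, -4.3]
grip_width: 0.0389
```

Request:
play_rows([
  [0.01,0.035,0,0,0.03],
  [0.022,0.07,0,0,0.03],
  [0.034,0.105,0,0,0.03],
  [0.046,0.14,0,0,0.03],
  [0.056,0.17,0,0,0.03],
  [0.066,0.2,0,0,0.03],
  [0.07,0.215,0,0,0.03],
  [0.07,0.215,0,0,0.03],
])

```text
clock: 23.73
tcp_pos: [0.5391, 0.2259, 0.1899]
tcp_rot: [180.0, -0.4, 165.1]
contact_force: [-0.1, 0.3, -3.6]
grip_width: 0.039
```

```bash

python3 - <<'E'
from h import *
np.set_printoptions(precision=4,suppress=True)
imaging.get_image('wrist')
wr,cw=shot('wrist','pics/w8.png'); s=sense();print(s['tcp_pos'],s['tcp_rot'],s['joint_pos'],s['clock'])
print(proj(cw,[(.542,.248,.014)]))
E
```

```text
[0.5405 0.2196 0.1897] [-179.7624   -0.2688  164.7038] [-12.176   20.1456 -17.7085 100.9306   6.9042  60.3464  42.3752] 23.8333
[[279.1457 170.5748]]
```

View pics/w8.png

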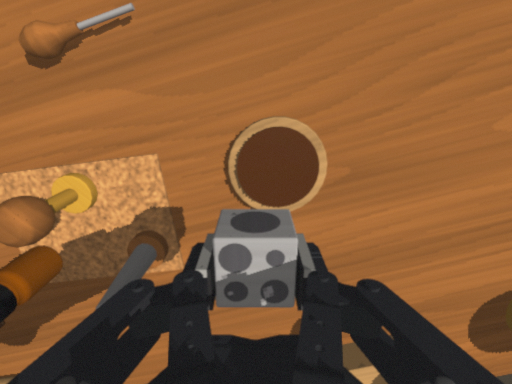

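```bash

python3 - <<'E'
from h import *
np.set_printoptions(precision=4,suppress=True)
wr,cw=shot('wrist'); s=sense();print(s['tcp_pos'],s['tcp_rot'])
m=(wr[100:208,220:335,1]<60).astype(np.uint8);print(wr[165,280])
q=max(cv2.findContours(m,0,1)[0],key=cv2.contourArea).reshape(-1,2)+[220,100]
P=onz(cw,q,.014)[:,:2];c=cv2.minEnclosingCircle((P*1000).astype(np.float32));print(c,cv2.fitEllipse((P*1000).astype(np.float32)))
for C in((.542,.248),np.array(c[0])/1000):
  d=rot(s['tcp_rot']).T@np.r_[np.array(C)-s['tcp_pos'][:2],0];print('tool shift',d)
E
```

```text
[0.5411 0.2181 0.1899] [-179.7328   -0.2346  164.5618]
[27 52 89]
((538.7715454101562, 246.4937286376953), 44.03492736816406) ((538.8814697265625, 246.52584838867188), (86.49700164794922, 86.7367172241211), 145.8870391845703)
tool shift [ 0.0071  0.0291 -0.0001]
tool shift [ 0.0098  0.0268 -0.0001]
```

Request:
play_rows([
  [0.0095,0.0275,0,0,0.03],
  [0.0095,0.0275,0.015,0,0.03],
  [0.0095,0.0275,0.04,0,0.03],
  [0.0095,0.0275,0.065,0,0.03],
  [0.0095,0.0275,0.09,0,0.03],
  [0.0095,0.0275,0.115,0,0.03],
  [0.0095,0.0275,0.13,0,0.03],
  [0.0095,0.0275,0.13,0,0.03],
])

```text
clock: 24.55
tcp_pos: [0.5357, 0.2428, 0.0555]
tcp_rot: [-179.3, -0.6, 164.4]
contact_force: [-1.0, 0.1, -4.0]
grip_width: 0.0386
```

Request:
play_rows([
  [0,0,0.003,0,0.03],
  [0,0,0.006,0,0.03],
  [0,0,0.009,0,0.03],
  [0,0,0.012,0,0.03],
  [0,0,0.014,0,0.03],
  [0,0,0.014,0,0.03],
  [0,0,0.014,0,0.03],
])

```text
clock: 25.13
tcp_pos: [0.5365, 0.2428, 0.0442]
tcp_rot: [-179.3, -0.5, 164.4]
contact_force: [-4.4, -1.6, 8.6]
grip_width: 0.0392
```

Request:
play_rows([
  [0,0,-0.006,0,0.03],
  [0,0,-0.006,0,0.03],
  [-0.002,0.005,-0.006,0,0.03],
  [-0.002,0.005,-0.006,0,0.03],
  [-0.002,0.005,-0.006,0,0.03],
  [-0.002,0.005,-0.003,0,0.03],
  [-0.002,0.005,-0.001,0,0.03],
  [-0.002,0.005,0,0,0.03],
])

```text
clock: 25.8
tcp_pos: [0.5394, 0.2469, 0.0443]
tcp_rot: [-179.3, -0.5, 164.4]
contact_force: [-3.3, -1.0, 7.5]
grip_width: 0.0388
```

Request:
play_rows([
  [0,0,0,0,0.03],
  [0,0,0,0,0.03],
  [0,0,0,0,0.042],
  [0,0,0,0,0.05],
  [0,0,0,0,0.07],
  [0,0,0,0,0.085],
  [0,0,0,0,0.085],
])

```text
clock: 26.38
tcp_pos: [0.5397, 0.2471, 0.0444]
tcp_rot: [-179.3, -0.5, 164.4]
contact_force: [-0.1, 0.4, -0.0]
grip_width: 0.0836
```

Request:
play_rows([
  [0,0,-0.02,0,0.085],
  [0,0,-0.05,0,0.085],
  [0,0,-0.08,0,0.085],
  [0,0,-0.11,0,0.085],
  [0,0,-0.14,0,0.085],
  [0,0,-0.14,0,0.085],
  [0,0,-0.14,0,0.085],
])

```text
clock: 26.97
tcp_pos: [0.5425, 0.2491, 0.1867]
tcp_rot: [-179.5, -0.3, 164.4]
contact_force: [0.3, -0.5, -1.3]
grip_width: 0.0853
```

```bash

python3 - <<'E'
from h import *
np.set_printoptions(precision=4,suppress=True)
imaging.get_image('wrist')
wr,cw=shot('wrist','pics/w9.png'); s=sense();print(s['tcp_pos'],s['tcp_rot'],s['joint_pos'],s['clock'])
x,y=proj(cw,[(.5395,.247,.05)])[0].astype(int);print(x,y)
x0,y0=x-40,y-40;h=cv2.cvtColor(wr,cv2.COLOR_BGR2HSV)[y0:y+40,x0:x+40]
m=((h[...,1]<40)&(h[...,2]>145)).astype(np.uint8);m=cv2.morphologyEx(m,cv2.MORPH_CLOSE,np.ones((9,9)))
q=max(cv2.findContours(m,0,1)[0],key=cv2.contourArea).reshape(-1,2)+[x0,y0]
P=onz(cw,q,.05)[:,:2];print(cv2.minAreaRect((P*1000).astype(np.float32)))
m=(wr[:,:,1]<70)*(wr[:,:,2]>wr[:,:,0]*2);m=m.astype(np.uint8);m[:y-65]=0;m[y+65:]=0;m[:,:x-65]=0;m[:,x+65:]=0
q=max(cv2.findContours(m,0,1)[0],key=cv2.contourArea).reshape(-1,2)
print(cv2.minEnclosingCircle((onz(cw,q,.014)[:,:2]*1000).astype(np.float32)))
E
```

```text
[0.5407 0.2479 0.1836] [-179.2442   -0.5622  164.3821] [-14.6984  21.9409 -18.0461  99.2761   7.7261  60.9319  38.9908] 27.0667
255 184
((538.2694702148438, 246.48646545410156), (37.93050765991211, 36.94091033935547), 74.60150146484375)
((538.59716796875, 246.06446838378906), 45.050384521484375)
```

View pics/w9.png

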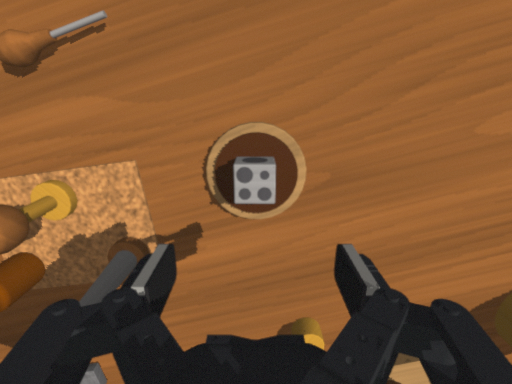

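Request:
play_rows([
  [-0.012,-0.03,-0.005,0.1,0.085],
  [-0.025,-0.06,-0.01,0.2,0.085],
  [-0.038,-0.09,-0.01,0.3,0.085],
  [-0.05,-0.12,-0.01,0.4,0.085],
  [-0.063,-0.15,-0.01,0.5,0.085],
  [-0.076,-0.18,-0.01,0.6,0.085],
  [-0.089,-0.21,-0.01,0.7,0.085],
  [-0.1,-0.24,-0.01,0.8,0.085],
])

```text
clock: 27.73
tcp_pos: [0.5715, -0.0119, 0.1938]
tcp_rot: [-178.9, 0.1, 118.3]
contact_force: [0.8, -0.2, 0.0]
grip_width: 0.0848
```

Request:
play_rows([
  [-0.02,-0.006,0,0.1,0.085],
  [-0.04,-0.012,0,0.2,0.085],
  [-0.0457,-0.0144,0,0.3,0.085],
  [-0.0457,-0.0144,0,0.4,0.085],
  [-0.0457,-0.0144,0,0.49,0.085],
  [-0.0457,-0.0144,0,0.49,0.085],
  [-0.0457,-0.0144,0,0.49,0.085],
  [-0.0457,-0.0144,0,0.49,0.085],
])

```text
clock: 28.4
tcp_pos: [0.5799, -0.0587, 0.1931]
tcp_rot: [-179.0, 0.6, 90.3]
contact_force: [-0.0, -0.5, -0.7]
grip_width: 0.0853
```

```bash

python3 - <<'E'
from h import *
np.set_printoptions(precision=4,suppress=True)
imaging.get_image('wrist')
wr,cw=shot('wrist','pics/w10.png'); s=sense();print(s['tcp_pos'],s['tcp_rot'],s['clock'])
print(proj(cw,[(.5806,-.0587,.092)]))
m=(wr.max(2)<42).astype(np.uint8);m[:150]=0;m[240:]=0;m[:,:200]=0;m[:,310:]=0
for c in cv2.findContours(m,0,1)[0]:
    if cv2.contourArea(c)>100:
        (x,y),r=cv2.minEnclosingCircle(c);print(x,y,r,onz(cw,[(x,y)],.092))
E
```

```text
[ 0.5802 -0.0588  0.1937] [-179.0112    0.5874   90.2715] 28.5
[[257.6703 196.0498]]
258.5306396484375 198.2527313232422 23.51934814453125 [[ 0.5813 -0.0607  0.092 ]]
```

Request:
play_rows([
  [0.0005,0.001,0.02,0,0.085],
  [0.0005,0.001,0.045,0,0.085],
  [0.001,0.0015,0.07,0,0.085],
  [0.001,0.002,0.095,0,0.085],
  [0.001,0.0025,0.12,0,0.085],
  [0.0015,0.003,0.135,0,0.085],
  [0.0015,0.003,0.139,0,0.085],
  [0.0015,0.003,0.139,0,0.085],
])

```text
clock: 29.17
tcp_pos: [0.5799, -0.0585, 0.0534]
tcp_rot: [-178.9, 0.6, 90.3]
contact_force: [0.5, 0.1, 0.4]
grip_width: 0.0852
```

Request:
play_rows([
  [0,0,0,0,0.065],
  [0,0,0,0,0.05],
  [0,0,0,0,0.035],
  [0,0,0,0,0.03],
  [0,0,0,0,0.03],
  [0,0,0,0,0.03],
  [0,0,0,0,0.03],
])

```text
clock: 29.75
tcp_pos: [0.5818, -0.0586, 0.0551]
tcp_rot: [-179.1, 0.6, 90.3]
contact_force: [1.6, -0.3, 6.9]
grip_width: 0.0437
```

Request:
play_rows([
  [0,0,-0.003,0,0.03],
  [0,0,-0.015,0,0.03],
  [0,0,-0.035,0,0.03],
  [0,0,-0.055,0,0.03],
  [0,0,-0.075,0,0.03],
  [0,0,-0.09,0,0.03],
  [0,0,-0.1,0,0.03],
  [0,0,-0.1,0,0.03],
])

```text
clock: 30.42
tcp_pos: [0.5845, -0.0577, 0.1577]
tcp_rot: [-179.3, 0.6, 90.3]
contact_force: [0.3, -0.3, -2.0]
grip_width: 0.0433
```

Request:
play_rows([
  [-0.01,0,0,0,0.03],
  [-0.03,-0.003,0,0,0.03],
  [-0.06,-0.007,0,0,0.03],
  [-0.09,-0.01,0,0,0.03],
  [-0.12,-0.014,0,0,0.03],
  [-0.15,-0.018,0,0,0.03],
  [-0.18,-0.022,0,0,0.03],
  [-0.21,-0.026,0,0,0.03],
])

```text
clock: 31.08
tcp_pos: [0.5578, -0.2698, 0.1585]
tcp_rot: [-179.1, 0.6, 90.3]
contact_force: [1.2, -0.3, -0.9]
grip_width: 0.0435
```

Request:
play_rows([
  [-0.025,0,0,0,0.03],
  [-0.035,0,0,0,0.03],
  [-0.035,0,0,0,0.03],
  [-0.035,0,0,0,0.03],
  [-0.035,0,0,0,0.03],
])

```text
clock: 31.5
tcp_pos: [0.5582, -0.3024, 0.158]
tcp_rot: [-179.1, 0.4, 90.4]
contact_force: [-0.0, 0.5, -1.1]
grip_width: 0.0431
```

Request:
play_rows([
  [-0.0025,0.002,0.01,0,0.03],
  [-0.0025,0.002,0.025,0,0.03],
  [-0.0025,0.003,0.045,0,0.03],
  [-0.0025,0.003,0.065,0,0.03],
  [-0.0025,0.003,0.08,0,0.03],
  [-0.0025,0.003,0.085,0,0.03],
  [-0.0025,0.003,0.085,0,0.03],
  [-0.0025,0.003,0.085,0,0.03],
])

```text
clock: 32.17
tcp_pos: [0.5605, -0.3047, 0.0731]
tcp_rot: [-179.1, 0.4, 90.5]
contact_force: [1.0, 0.0, -0.9]
grip_width: 0.0436
```

Request:
play_rows([
  [0,0,0.003,0,0.03],
  [0,0,0.006,0,0.03],
  [0,0,0.008,0,0.03],
  [0,0,0.009,0,0.03],
  [0,0,0.0095,0,0.03],
  [0,0,0.0095,0,0.03],
  [0,0,0.0095,0,0.03],
])

```text
clock: 32.75
tcp_pos: [0.5603, -0.3048, 0.0637]
tcp_rot: [-179.1, 0.4, 90.5]
contact_force: [0.4, 0.6, -1.4]
grip_width: 0.0435
```

Request:
play_rows([
  [0,0,0.001,0,0.03],
  [0,0,0.0015,0,0.03],
  [0,0,0.0015,0,0.045],
  [0,0,0.0015,0,0.055],
  [0,0,0.0015,0,0.07],
  [0,0,0.0015,0,0.085],
  [0,0,0.0015,0,0.085],
  [0,0,0.0015,0,0.085],
])

```text
clock: 33.42
tcp_pos: [0.5603, -0.3048, 0.0621]
tcp_rot: [-179.1, 0.4, 90.5]
contact_force: [0.7, 0.5, -0.6]
grip_width: 0.0848
```

Request:
play_rows([
  [0,0,-0.02,0,0.085],
  [0,0,-0.05,0,0.085],
  [0,0,-0.08,0,0.085],
  [0,0,-0.11,0,0.085],
  [0.02,0,-0.13,0,0.085],
  [0.05,-0.01,-0.13,0,0.085],
  [0.09,-0.02,-0.13,0,0.085],
  [0.13,-0.03,-0.13,0,0.085],
])

```text
clock: 34.08
tcp_pos: [0.5309, -0.1737, 0.1922]
tcp_rot: [-179.2, 0.4, 90.3]
contact_force: [0.4, 1.7, 0.6]
grip_width: 0.0849
```

Request:
play_rows([
  [0.035,-0.003,0,0,0.085],
  [0.07,-0.008,0,0,0.085],
  [0.105,-0.012,0,0,0.085],
  [0.14,-0.016,0,0,0.085],
  [0.175,-0.02,0,0,0.085],
  [0.193,-0.02,0,0,0.085],
  [0.193,-0.02,0,0,0.085],
  [0.193,-0.02,0,0,0.085],
])

```text
clock: 34.75
tcp_pos: [0.5096, 0.0202, 0.1911]
tcp_rot: [-179.2, 0.4, 90.5]
contact_force: [-0.1, -1.5, 0.6]
grip_width: 0.0852
```

```bash

python3 - <<'E'
from h import *
np.set_printoptions(precision=4,suppress=True)
imaging.get_image('wrist')
wr,cw=shot('wrist','pics/w11.png'); s=sense();print(s['tcp_pos'],s['tcp_rot'],s['clock'])
print(proj(cw,[(.5099,.0185,.086),(.5985,.0706,.116)]))
sd,_=shot('side');cv2.imwrite('pics/s11.png',cv2.resize(np.hstack([wr[:,120:400],sd[60:260,200:380].repeat(2,0).repeat(2,1)[:384]]),None,fx=1.2,fy=1.2))
E
```

```text
[0.5097 0.0178 0.191 ] [-179.1904    0.4901   90.2574] 34.85
[[256.8858 194.8941]
 [385.6948 140.5057]]
```

View pics/s11.png

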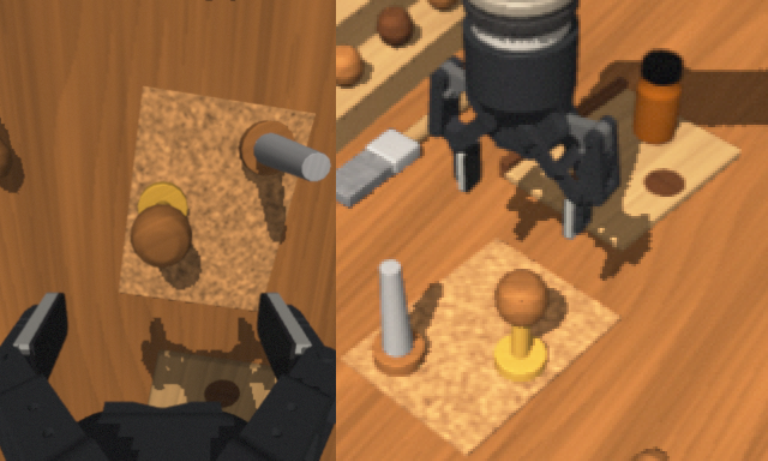

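Request:
play_rows([
  [0.001,0,0.02,0,0.085],
  [0.002,0,0.045,0,0.085],
  [0.0025,0,0.07,0,0.085],
  [0.0025,0.0005,0.09,0,0.085],
  [0.0025,0.0005,0.101,0,0.085],
  [0.0025,0.0005,0.101,0,0.085],
  [0.0025,0.0005,0.101,0,0.085],
])

```text
clock: 35.48
tcp_pos: [0.509, 0.0181, 0.09]
tcp_rot: [-179.2, 0.5, 90.1]
contact_force: [1.0, -0.4, -1.2]
grip_width: 0.085
```

Request:
play_rows([
  [0,0,0,0,0.065],
  [0,0,0,0,0.05],
  [0,0,0,0,0.035],
  [0,0,0,0,0.03],
  [0,0,0,0,0.03],
  [0,0,0,0,0.03],
  [0,0,0,0,0.03],
])

```text
clock: 36.07
tcp_pos: [0.5096, 0.0182, 0.0914]
tcp_rot: [-179.3, 0.5, 90.1]
contact_force: [-2.4, 0.4, 5.4]
grip_width: 0.0416
```

Request:
play_rows([
  [0,0,-0.003,0,0.03],
  [0,0,-0.015,0,0.03],
  [0,0,-0.035,0,0.03],
  [0,0,-0.055,0,0.03],
  [0,0,-0.075,0,0.03],
  [0,0,-0.09,0,0.03],
  [0,0,-0.1,0,0.03],
  [0,0,-0.1,0,0.03],
])

```text
clock: 36.73
tcp_pos: [0.5122, 0.0193, 0.1936]
tcp_rot: [-179.5, 0.5, 90.1]
contact_force: [0.5, 0.7, -2.9]
grip_width: 0.042
```

Request:
play_rows([
  [-0.01,0,0,0,0.03],
  [-0.03,0,0,0,0.03],
  [-0.06,0,0,0,0.03],
  [-0.09,0,0,0,0.03],
  [-0.12,0,0,0,0.03],
  [-0.15,0,0,0,0.03],
  [-0.18,0,0,0,0.03],
  [-0.21,0,0,0,0.03],
])

```text
clock: 37.4
tcp_pos: [0.511, -0.1928, 0.1937]
tcp_rot: [-179.3, 0.5, 90.1]
contact_force: [-0.2, 0.7, -2.2]
grip_width: 0.0418
```

Request:
play_rows([
  [-0.025,0.001,0,0,0.03],
  [-0.045,0.002,0,0,0.03],
  [-0.053,0.003,0,0,0.03],
  [-0.053,0.003,0,0,0.03],
  [-0.053,0.003,0,0,0.03],
])

```text
clock: 37.82
tcp_pos: [0.5136, -0.2449, 0.1931]
tcp_rot: [-179.2, 0.4, 90.1]
contact_force: [-0.6, 0.8, -3.0]
grip_width: 0.0419
```

Request:
play_rows([
  [-0.001,0.002,0.01,0,0.03],
  [-0.001,0.0025,0.025,0,0.03],
  [-0.001,0.0025,0.045,0,0.03],
  [-0.001,0.0025,0.065,0,0.03],
  [-0.001,0.0025,0.08,0,0.03],
  [-0.001,0.0025,0.084,0,0.03],
  [-0.001,0.0025,0.084,0,0.03],
  [-0.001,0.0025,0.084,0,0.03],
])

```text
clock: 38.48
tcp_pos: [0.5156, -0.2454, 0.1092]
tcp_rot: [-179.3, 0.3, 90.2]
contact_force: [-0.2, -0.6, -1.8]
grip_width: 0.042
```

Request:
play_rows([
  [0,0,0.003,0,0.03],
  [0,0,0.006,0,0.03],
  [0,0,0.008,0,0.03],
  [0,0,0.009,0,0.03],
  [0,0,0.0095,0,0.03],
  [0,0,0.0095,0,0.03],
  [0,0,0.0095,0,0.03],
])

```text
clock: 39.07
tcp_pos: [0.5155, -0.2456, 0.0998]
tcp_rot: [-179.3, 0.3, 90.2]
contact_force: [-0.3, -0.4, -3.2]
grip_width: 0.042
```

Request:
play_rows([
  [0,0,0.001,0,0.03],
  [0,0,0.0015,0,0.03],
  [0,0,0.0015,0,0.045],
  [0,0,0.0015,0,0.055],
  [0,0,0.0015,0,0.07],
  [0,0,0.0015,0,0.085],
  [0,0,0.0015,0,0.085],
  [0,0,0.0015,0,0.085],
])

```text
clock: 39.73
tcp_pos: [0.5155, -0.2456, 0.0983]
tcp_rot: [-179.3, 0.3, 90.2]
contact_force: [0.1, 0.3, -0.5]
grip_width: 0.0849
```

Request:
play_rows([
  [0,0,-0.02,0,0.085],
  [0,0,-0.05,0,0.085],
  [0,0,-0.08,0,0.085],
  [0.02,0.01,-0.09,0,0.085],
  [0.05,0.02,-0.09,0,0.085],
  [0.09,0.03,-0.09,0,0.085],
  [0.13,0.04,-0.09,0,0.085],
  [0.17,0.05,-0.09,0,0.085],
])

```text
clock: 40.4
tcp_pos: [0.5665, -0.0734, 0.1869]
tcp_rot: [-179.3, 0.3, 90.1]
contact_force: [0.3, 0.2, -0.5]
grip_width: 0.0847
```

Request:
play_rows([
  [0.03,0.006,0,0,0.085],
  [0.06,0.012,0,0,0.085],
  [0.09,0.02,0,0,0.085],
  [0.12,0.028,0,0,0.085],
  [0.144,0.032,0,0,0.085],
  [0.144,0.032,0,0,0.085],
  [0.144,0.032,0,0,0.085],
  [0.144,0.032,0,0,0.085],
])

```text
clock: 41.07
tcp_pos: [0.598, 0.0696, 0.1854]
tcp_rot: [-179.3, 0.4, 90.1]
contact_force: [0.1, -1.5, -0.6]
grip_width: 0.0846
```

```bash

python3 - <<'E'
from h import *
np.set_printoptions(precision=4,suppress=True)
imaging.get_image('wrist')
wr,cw=shot('wrist','pics/w12.png'); s=sense();print(s['tcp_pos'],s['tcp_rot'],s['clock'])
print(proj(cw,[(.5985,.0710,.116),(.5985,.071,.02)]))
sd,_=shot('side');cv2.imwrite('pics/s12.png',cv2.resize(np.hstack([wr[:,120:400],sd[60:260,200:380].repeat(2,0).repeat(2,1)[:384]]),None,fx=1.2,fy=1.2))
E
```

```text
[0.5981 0.0686 0.1856] [-179.299     0.4112   89.9538] 41.1667
[[256.744  209.0829]
 [257.2525 172.9824]]
```

View pics/s12.png

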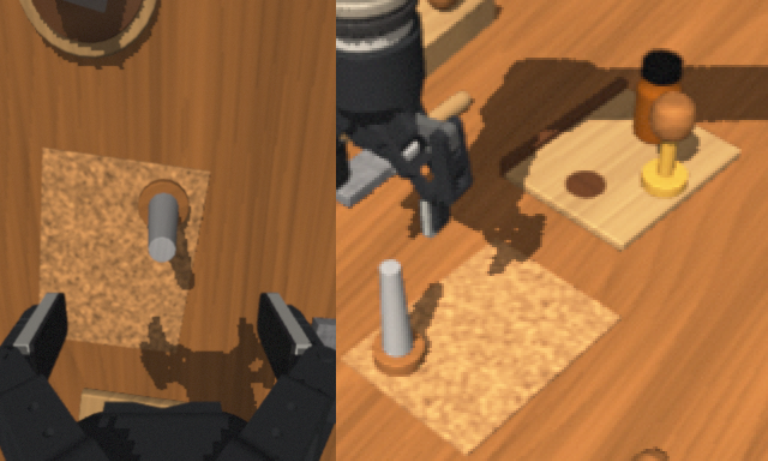

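Request:
play_rows([
  [0.001,0,0.02,0,0.085],
  [0.002,0,0.045,0,0.085],
  [0.0025,0,0.07,0,0.085],
  [0.0025,0.0005,0.09,0,0.085],
  [0.0025,0.0005,0.104,0,0.085],
  [0.0025,0.0005,0.104,0,0.085],
  [0.0025,0.0005,0.104,0,0.085],
])

```text
clock: 41.8
tcp_pos: [0.597, 0.0693, 0.0813]
tcp_rot: [-179.2, 0.4, 89.9]
contact_force: [1.2, 0.1, 0.4]
grip_width: 0.0849
```

Request:
play_rows([
  [0,0,0,0,0.06],
  [0,0,0,0,0.04],
  [0,0,0,0,0.02],
  [0,0,0,0,0.005],
  [0,0,0,0,0.005],
  [0,0,0,0,0.005],
  [0,0,0,0,0.005],
  [0,0,0,0,0.005],
])

```text
clock: 42.47
tcp_pos: [0.5974, 0.0694, 0.0822]
tcp_rot: [-179.3, 0.4, 89.9]
contact_force: [-2.1, 0.7, 5.5]
grip_width: 0.0193
```

Request:
play_rows([
  [0,0,-0.003,0,0.005],
  [0,0,-0.015,0,0.005],
  [0,0,-0.035,0,0.005],
  [0,0,-0.055,0,0.005],
  [0,0,-0.075,0,0.005],
  [0,0,-0.09,0,0.005],
  [0,0,-0.1,0,0.005],
  [0,0,-0.1,0,0.005],
])

```text
clock: 43.13
tcp_pos: [0.6001, 0.0703, 0.1849]
tcp_rot: [-179.6, 0.4, 89.9]
contact_force: [0.1, -0.9, -1.5]
grip_width: 0.0193
```

Request:
play_rows([
  [-0.01,0,0,0,0.005],
  [-0.03,-0.003,0,0,0.005],
  [-0.06,-0.006,0,0,0.005],
  [-0.09,-0.01,0,0,0.005],
  [-0.12,-0.013,0,0,0.005],
  [-0.15,-0.016,0,0,0.005],
  [-0.18,-0.018,0,0,0.005],
  [-0.21,-0.02,0,0,0.005],
])

```text
clock: 43.8
tcp_pos: [0.5779, -0.1418, 0.185]
tcp_rot: [-179.4, 0.4, 89.8]
contact_force: [-0.2, 0.3, -1.5]
grip_width: 0.0199
```

Request:
play_rows([
  [-0.025,0,0,0,0.005],
  [-0.05,0.001,0,0,0.005],
  [-0.062,0.001,0,0,0.005],
  [-0.062,0.001,0,0,0.005],
  [-0.062,0.001,0,0,0.005],
])

```text
clock: 44.22
tcp_pos: [0.5781, -0.2036, 0.1845]
tcp_rot: [-179.3, 0.3, 89.8]
contact_force: [-0.5, 0.5, -0.8]
grip_width: 0.0197
```

Request:
play_rows([
  [0.001,0.0025,0.01,0,0.005],
  [0.001,0.003,0.025,0,0.005],
  [0.001,0.003,0.045,0,0.005],
  [0.001,0.0035,0.065,0,0.005],
  [0.001,0.0035,0.08,0,0.005],
  [0.001,0.0035,0.085,0,0.005],
  [0.001,0.0035,0.085,0,0.005],
  [0.001,0.0035,0.085,0,0.005],
])

```text
clock: 44.88
tcp_pos: [0.581, -0.2017, 0.0994]
tcp_rot: [-179.3, 0.3, 89.9]
contact_force: [0.4, 0.1, -2.2]
grip_width: 0.0197
```

Request:
play_rows([
  [0,0,0.003,0,0.005],
  [0,0,0.006,0,0.005],
  [0,0,0.008,0,0.005],
  [0,0,0.009,0,0.005],
  [0,0,0.0095,0,0.005],
  [0,0,0.0095,0,0.005],
  [0,0,0.0095,0,0.005],
])

```text
clock: 45.47
tcp_pos: [0.5809, -0.2017, 0.0903]
tcp_rot: [-179.3, 0.3, 89.9]
contact_force: [-0.4, -0.2, 0.8]
grip_width: 0.0198
```

Request:
play_rows([
  [0,0,0.0005,0,0.005],
  [0,0,0.001,0,0.005],
  [0,0,0.001,0,0.025],
  [0,0,0.001,0,0.04],
  [0,0,0.001,0,0.06],
  [0,0,0.001,0,0.085],
  [0,0,0.001,0,0.085],
  [0,0,0.001,0,0.085],
])

```text
clock: 46.13
tcp_pos: [0.581, -0.2018, 0.0892]
tcp_rot: [-179.3, 0.3, 89.9]
contact_force: [0.2, -1.0, -0.9]
grip_width: 0.0832
```

Request:
play_rows([
  [0,0,-0.02,0,0.085],
  [0,0,-0.05,0,0.085],
  [0,0,-0.08,0,0.085],
  [0,0,-0.12,0,0.085],
  [0,0,-0.16,0,0.085],
  [0.005,-0.01,-0.2,0,0.085],
  [0.01,-0.02,-0.21,0,0.085],
  [0.015,-0.02,-0.21,0,0.085],
])

```text
clock: 46.8
tcp_pos: [0.5643, -0.1869, 0.3043]
tcp_rot: [-179.8, 0.4, 89.8]
contact_force: [0.1, -1.0, -0.6]
grip_width: 0.0849
```

Request:
play_rows([
  [0,0,0,0,0.085],
  [0,0,0,0,0.085],
  [0,0,0,0,0.085],
  [0,0,0,0,0.085],
])

```text
clock: 47.13
tcp_pos: [0.5638, -0.187, 0.3024]
tcp_rot: [-179.6, 0.4, 89.8]
contact_force: [0.2, -0.3, -0.1]
grip_width: 0.0853
```

```bash

python3 - <<'E'
from h import *
np.set_printoptions(precision=4,suppress=True)
wr,cw=shot('wrist','pics/w13.png'); s=sense();print(s['tcp_pos'],s['tcp_rot'],s['clock'],s['joint_vel'])
P=[(.58,-.201,.124),(.58,-.201,.028),(.5585,-.3065,.1),(.5135,-.2475,.094),(.5135,-.2475,.026)]
v=wr.copy()
for p in proj(cw,P): print(p); cv2.drawMarker(v,tuple(int(round(a)) for a in p),(0,255,0),0,5,1)
sd,_=shot('side')
cv2.imwrite('pics/f.png',np.hstack([cv2.resize(v[100:300,170:340],None,fx=2.4,fy=2.4,interpolation=2),cv2.resize(sd[70:310,150:380],(390,480),interpolation=2)]))
E
```

```text
[ 0.5639 -0.187   0.3025] [-179.5856    0.3685   89.7475] 47.1833 [-0.0351 -0.1149  0.0525 -0.3233 -0.0098  0.2177 -0.0885]
[270.6718 183.8609]
[267.5888 163.1359]
[252.4875 254.1558]
[216.8564 211.3999]
[222.9619 193.1426]
```

View pics/f.png

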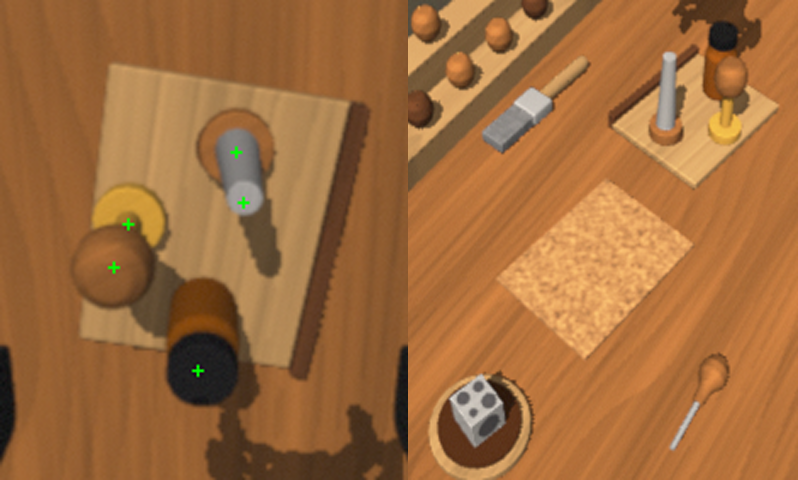

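Each start position, projected into this last picture, lands on its object to within about 2–3 mm. The block is centred on the pad, everything stands upright, and the arm is clear. Handing in.

```bash
python3 -c "
from plant import arm
print(arm.job_done())"
```

```text
the job is handed in; nothing more can be done
None
```

The job is done and handed in at about 47 s of the allowed 147 s. I moved the mandrel, punch and jar onto the cork mat, and the block showed no movement in the camera views. I then set the block on the leather pad, and put the jar, punch and mandrel back on their starting spots in that order.

- **Placement:** the block's centre measured about 1 mm from the pad's centre, with 14 mm allowed. In the last wrist picture the three tall things stand within an estimated 2–3 mm of where they started, with 15 mm allowed.
- **State at hand-in:** everything looked upright, the gripper was open and about 0.2 m above the stand, and the arm was practically still. The graver and brush looked untouched. I did not check the weight in the last picture.
- **Small disagreements:** the first pad estimates from the fixed cameras differed by 2–6 mm from the close wrist view, so I averaged toward the wrist value. I first set the block down about 5 mm off target, lifted it slightly and shifted it before letting go. The tool picked up about 1° of tilt along the way, which showed no effect on the placings.

No check failed. Handing in reports no verdict.

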